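# Bed the battery tin with gravel and hold the battery over it with the tongs

### The arm

A 7-joint arm with a two-finger parallel gripper is mounted at the origin on the work surface. World frame = base frame: x ahead of the robot, y to its left, z up, the work surface at z = 0. Lengths are in m, angles in rad, forces in N, time in s.
With the tool pointing down it reaches from about 0.425 to 0.875 m from the base axis. Payload 4.7 kg.
Tool frame: the origin (TCP) lies midway between the tips of the shut fingers; the grasp point (between the pads) lies bot.grip_depth behind it (bot.grip_depth is the distance from the TCP to the grasp point, in m); z points along the fingers, y is the line along which they close (so a half turn about z gives the same grasp; the last joint's range is limited). The gripper opens to 85 mm and grips with 20 to 120 N. Pads are 22 mm wide; open, the fingers measure 114 mm over their backs; the gripper's body (76 mm by 85 mm) begins 54 mm behind the grasp point. The pads swing forward as they close: fully open they stand 13 mm farther back than shut.
Start: joints at [-1.151, 0.321, -0.07, 1.45, 0.023, 1.371, -0.057], TCP at [0.257, 0.597, 0.231] pointing down, gripper open.
Joint ranges: [-2.86, 2.86], [-0.3, 2.09], [-1.38, 1.24], [0.06, 2.45], [-1.56, 4.7], [0.09, 2.05], [-2.69, 2.69]. Speed limits (rad/s): [2.57, 2.57, 3.14, 3.14, 3.14, 3.14, 3.14].

### API

Orientations are given as [roll, pitch, yaw] about the fixed x, y, z axes, in that order (R = Rz(yaw) Ry(pitch) Rx(roll)).
In Python, from plant import bot, viewer gives the robot as it stands. The module is installed in compiled form; this text tells all that it offers.
- The arm moves only by the tool move_arm, never from a script. Its argument "rows" is a list of rows, each a list of 7 numbers: the shift along the tool's x, y, z in cm, then the turn, a rotation vector about the tool's x, y, z in rad, then the opening, from 0 (shut) to 1 (fully open). A call has exactly 5 rows; each row is the pose to reach, as a shift and turn from the pose commanded when the call began, along the tool's axes at that moment; what a row does not reach only later rows make up. A row lasts 1/12 s, in which the tool goes at most 41.7 mm and 7.16 degrees, less where a joint would pass 70% of its speed; a pose out of reach is approached as far as the arm can. A call with a gripper value outside its range is refused whole. The fingers move at their own pace and stop on an object; "force" is the grip in N (left out, the last holds). Time passes only in rows, so rows that repeat a pose let the fingers close, or fill a call up. It gives the time, the measured TCP pose, the force, the opening and the grip force at its end, in the units of the state.
- bot.get_obs(): the state, without advancing time (a new reading comes with each control period).
- viewer.camera(name): name is "side" or "top"; returns (picture, depth): 420x560x3 uint8, blue, green, red; 420x560 float32, m along the optical axis (not along the pixel's ray), 0 where there is no reading.
- viewer.get_calibration(name): a dict with "camera_matrix" (3x3 intrinsics, pixels), "extrinsics" (4x4, takes a point from camera to world coordinates). Camera axes: x right, y down, z forward; pixel columns grow to the right and rows downward; lengths in m; the calibration is good to about 2 mm. A picture is of the moment at which its call begins. get_calibration takes no time and is no camera call.
- bot.hand_in(): hands the job in; it is judged then, once.
The state is a dict: "clock": time; "qpos": joint angles; "qvel": joint speeds; "joint_torque": joint torques, N m; "ee_pos": TCP position; "eef_rot": TCP orientation; "force": force on the tool from outside, world axes, zero at the start; "torque": the same for the moment, N m; "opening": finger opening in m; "finger_force": force on a finger pad.
Only numpy, scipy, OpenCV 4.12 (cv2) and the standard library are available. Lean on these libraries where they do the work, as an engineer would, in place of code of your own. Each camera call takes 0.05 s, during which the arm holds its last target. There are 200 camera calls.

### The job

Make the tin ready for the spent battery: pour all six gravel stones from the cup into the round tin and stand the empty cup back upright on the table. Then take the tongs, grip the battery with them (never touch it with the gripper itself), and finish while holding it still in the tongs over the middle of the tin, its whole body well clear above the rim, without lowering it in or letting go. Leave the jar lid and the pottery shard where they lie.

Things in the scene. Friction and masses are not known exactly. Their poses are not given: they have to be found in the camera images.
- tin: round open steel tin, standing fixed on the table: outer diameter 130 mm, wall 3 mm, 80 mm high, floor 4 mm thick. Origin: centre of its underside, z up. It stands at the left or the right
- cup: loose aluminium cup, 150 g, upright, with six stones. Flat parallel upright sides, 52 mm over their outsides (along y), 60 mm high, 56 mm long (x -28 to +28 mm): grip across these. Floor 4 mm thick; upright back wall; the front (+x) is a 45 degree spout plate from the floor's edge (x = 28 mm) to the lip. Origin: centre of the 56 x 50 mm floor's underside, z up, x to the spout
- cup_lip (a point): middle of the outer edge of the cup's pouring lip: x = +75 mm, z = +48 mm in the cup's frame; the stones run out once this end is tipped down by about 60 to 80 degrees
- plank: fixed wooden offcut lying on the table, 80 mm (x) x 90 mm (y) x 24 mm high; the battery lies on it. Origin: centre of its underside
- battery: loose spent block battery, 48 mm (x) x 26 mm (y) x 18 mm (z), about 46 g, lying flat on the plank, its long side within about 20 degrees of the plank's x axis. Origin: its centre; x along its length, z up
- tongs: loose spring tongs, 140 g, lying on edge so that the arms open and close level. Arms 24 mm high; hinge hub (22 mm wide) at x = -90 mm. Origin: where to grip, midway between the arms at their underside, near the centre of mass; there they carry flat black grips (36 mm long), 55 mm over both when open, 41 mm when the arms are parallel. x along the middle line to the tips while open, z up
- tongs_tips (a point): point midway between the black tip pads (48 mm long from x = +57 to +105 mm, 24 mm high): x = +85 mm, z = +12 mm in the tongs' frame. The pads are 55 mm apart when open; they move 2 mm for each 1 mm that the arms are squeezed at the origin
- jaw (a joint): hinge of the tongs: 0 fully open (at rest, held by a spring), 0.16 arms parallel and tip pads 26 mm apart, 0.30 shut. Squeezing at the tongs' origin takes 11 N at first, about 13 N at 0.16
- jar_lid: loose jar lid lying flat, diameter 48 mm, 10 mm high; leave alone. Origin: centre of its underside
- shard: loose white pottery shard lying flat, 40 x 28 x 10 mm; leave alone. Origin: centre of its underside
- stone0: rounded grey gravel stone, about 19 mm across, 11 g, in the cup at the start (number 1 of 6). Origin: its centre
- stone1: rounded grey gravel stone, about 19 mm across, 11 g, in the cup at the start (number 2 of 6). Origin: its centre
- stone2: rounded grey gravel stone, about 19 mm across, 11 g, in the cup at the start (number 3 of 6). Origin: its centre
- stone3: rounded grey gravel stone, about 19 mm across, 11 g, in the cup at the start (number 4 of 6). Origin: its centre
- stone4: rounded grey gravel stone, about 19 mm across, 11 g, in the cup at the start (number 5 of 6). Origin: its centre
- stone5: rounded grey gravel stone, about 19 mm across, 11 g, in the cup at the start (number 6 of 6). Origin: its centre
There are look-alikes about, which are no part of the job. Several things have the shape of the tin; the one meant has the colours described above.

How it is judged:
By the outcome, as a careful person would: the job done as asked, in the order asked, and still so for the second after the job is handed in, while the arm keeps its last pose, push and grip.
It also fails if it takes over 67 s, if anything falls off the work surface, if the arm or the gripper's body presses on something with over 40 N, if the wrist force passes 120 N, or if a joint passes its speed limit or range.

## Working session

There is one attempt and no reset: what is moved stays moved. The work goes in short steps, Python scripts to look and compute and a tool call to move; the robot and the scene stay as the last step left them, time stands still between calls to the robot, and variables do not carry over. Pictures are saved under pics/ and viewed, at most 10 in all, crops included, and the job is handed in when it is done.

Besides the shell and the picture viewer there is one more tool, called by a JSON object that holds its "name" and its "arguments", one argument or row to a line. move_arm: Moves the arm, as the interface text tells. Its arguments: {"type":"object","properties":{"rows":{"type":"array","items":{"type":"array","items":{"type":"number"}}},"force":{"type":"number"}},"required":["rows"]}

```bash
mkdir -p pics; ls; python3 - <<'E'
from plant import bot, viewer
import cv2,numpy as np
for n in("side","top"):
    p,d=viewer.camera(n); cv2.imwrite(f"pics/{n}0.png",p); np.savez(f"{n}0.npz",p=p,d=d)
    c=viewer.get_calibration(n); print(n,np.round(c["camera_matrix"],1).tolist(),np.round(c["extrinsics"],4).tolist(), (d==0).mean())
print(bot.grip_depth,bot.get_obs())
E
```

```text
pics
side [[428.8, 0.0, 277.0], [0.0, 428.8, 216.6], [0.0, 0.0, 1.0]] [[-0.9969, -0.0408, 0.0672, 0.3799], [-0.0785, 0.5687, -0.8188, 0.93], [-0.0049, -0.8215, -0.5701, 0.7438], [0.0, 0.0, 0.0, 1.0]] 0.00407312925170068
top [[507.4, 0.0, 274.9], [0.0, 507.4, 209.6], [0.0, 0.0, 1.0]] [[0.0284, -0.9934, 0.1113, 0.3427], [-0.9993, -0.0308, -0.0193, -0.0052], [0.0226, -0.1107, -0.9936, 1.2661], [0.0, 0.0, 0.0, 1.0]] 0.003907312925170068
0.0187 {'clock': 0.1, 'qpos': array([-1.15088158,  0.3217581 , -0.07006966,  1.45160205,  0.02263464,
        1.37080842, -0.05688341]), 'qvel': array([-1.95103911e-04, -2.00857452e-03, -5.50434731e-04, -2.56939007e-03,
       -6.96347551e-06,  2.11880844e-04,  5.15345726e-04]), 'joint_torque': array([-8.71680932e-04, -4.94881797e+01, -3.84453032e-01, -3.15211952e+01,
        1.30014520e-02,  7.41749536e-03,  2.04129083e-05]), 'ee_pos': array([0.25646345, 0.59671483, 0.23030216]), 'eef_rot': array([-3.13980802e+00,  1.34877995e-04,  2.73581618e+00]), 'force': array([ 0.6947791 ,  0.1621755 , -0.09898058]), 'torque': array([0.0346204 , 0.02082334, 0.01598735]), 'finger_force': 0.0, 'opening': 0.08545496347947856}
```

View pics/top0.png

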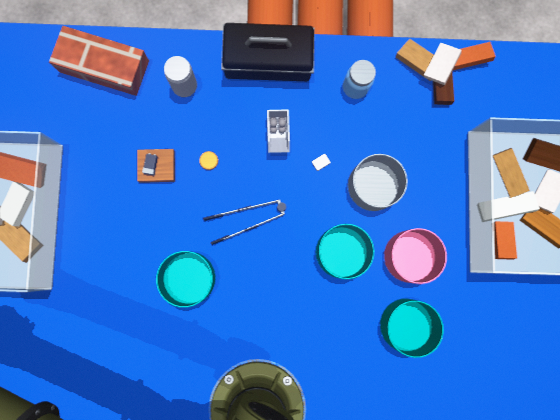

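View pics/side0.png

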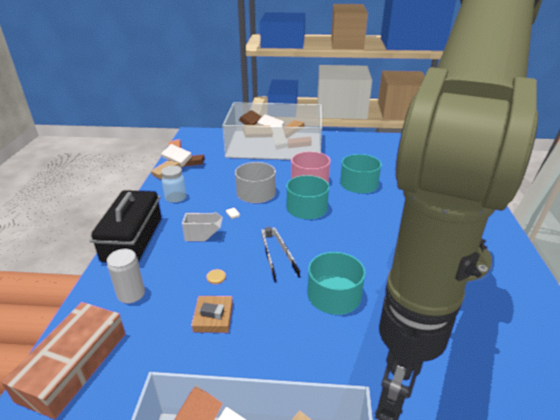

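The top view shows the steel tin at about (380,181), and the cup at (278,131) with its spout probably towards the robot (down in the image). The tongs' hub is at (281,207), with tips near (205,218) and (213,241). The battery is on the plank at (150,163), the lid at (208,160) and the shard at (321,162). The side view agrees.

```bash
cat > h.py <<'E'
import numpy as np,cv2
from plant import bot,viewer
from scipy.spatial.transform import Rotation as R
def grab(n):
    p,d=viewer.camera(n); np.savez(f"{n}_last.npz",p=p,d=d); return p,d
def cloud(n,d):
    c=viewer.get_calibration(n);K=c["camera_matrix"];T=c["extrinsics"]
    v,u=np.mgrid[:d.shape[0],:d.shape[1]]
    P=np.stack([(u-K[0,2])/K[0,0]*d,(v-K[1,2])/K[1,1]*d,d],-1)
    return P@T[:3,:3].T+T[:3,3]
def ray(n,u,v,z):
    c=viewer.get_calibration(n);K=c["camera_matrix"];T=c["extrinsics"]
    r=T[:3,:3]@np.array([(u-K[0,2])/K[0,0],(v-K[1,2])/K[1,1],1]);o=T[:3,3]
    return o+r*(z-o[2])/r[2]
def pose(): 
    o=bot.get_obs(); return o,R.from_euler('xyz',o['eef_rot'])
def shift(p): # cm in tool axes from present pose to world point
    o,r=pose(); return np.round(r.inv().apply(np.array(p)-o['ee_pos'])*100,2)
E
python3 - <<'E'
from h import *
for n,box in(("top",(185,90,330,250)),("side",(170,170,320,340))):
    z=np.load(n+"0.npz");p,d=z["p"],z["d"];P=cloud(n,d)
    hsv=cv2.cvtColor(p,cv2.COLOR_BGR2HSV)
    m=(((hsv[...,1]<90)|(hsv[...,0]<95)|(hsv[...,0]>130))&(P[...,2]>-.02)&(P[...,2]<.2)&(P[...,0]>.3)&(P[...,0]<.8)&(abs(P[...,1])<.4)).astype('u1')
    k,l,s,c=cv2.connectedComponentsWithStats(m)
    for i in range(1,k):
        if s[i,4]<40: continue
        q=P[l==i]; r=cv2.minAreaRect(q[:,:2].astype('f4')*1000)
        print(n,c[i].round(),s[i,4],'xy',np.round(r[0],0),np.round(r[1],0),round(r[2]),'z',np.percentile(q[:,2],[5,50,95]).round(3), 'hsv',np.median(hsv[l==i],0))
a=np.load("top0.npz")["p"];b=np.load("side0.npz")["p"]
A=cv2.resize(a[95:255,130:330],None,fx=3,fy=3,interpolation=cv2.INTER_CUBIC)
cv2.imwrite("pics/c1.png",A)
E
```

```text
top [181.  80.] 682 xy [782. 211.] [35. 62.] 1 z [0.019 0.102 0.119] hsv [113.  51. 130.]
top [123.  82.] 579 xy [787. 362.] [75. 35.] 84 z [0.011 0.062 0.069] hsv [ 20.  92. 144.]
top [362.  80.] 154 xy [ 790. -227.] [52. 19.] 90 z [0.091 0.1   0.104] hsv [104.  22. 228.]
top [278. 130.] 910 xy [682. -32.] [119.  57.] 3 z [0.003 0.028 0.061] hsv [113.  29. 202.]
top [155. 165.] 1211 xy [586. 271.] [84. 90.] 4 z [0.018 0.025 0.043] hsv [ 12. 137. 202.]
top [208. 160.] 280 xy [605. 142.] [46. 46.] 28 z [0.005 0.01  0.014] hsv [ 24. 147. 249.]
top [321. 162.] 180 xy [ 610. -143.] [28. 43.] 33 z [0.002 0.01  0.015] hsv [109.   2. 252.]
top [377. 182.] 2545 xy [ 554. -286.] [129. 153.] 3 z [0.001 0.007 0.08 ] hsv [105.  24. 231.]
top [262. 214.] 230 xy [465.  29.] [ 54. 172.] 23 z [0.008 0.023 0.028] hsv [110.   55.5 171.5]
top [345. 252.] 2362 xy [ 384. -196.] [127. 128.] 11 z [0.    0.005 0.079] hsv [ 90. 227. 234.]
top [406. 256.] 1811 xy [ 377. -351.] [ 98. 131.] 90 z [0.001 0.006 0.079] hsv [160.  70. 252.]
top [186. 269.] 1387 xy [336. 178.] [ 73. 128.] 0 z [0.    0.005 0.078] hsv 
[... 360 characters left out ...]
[-0.001  0.009  0.012] hsv [ 30.   9. 243.]
side [200. 225.] 952 xy [673. -70.] [104. 144.] 5 z [0.003 0.042 0.06 ] hsv [120.   3. 159.]
side [276. 246.] 392 xy [452.  31.] [ 70. 222.] 16 z [0.001 0.02  0.025] hsv [112.  21. 143.]
side [129. 277.] 1106 xy [781. 215.] [65. 37.] 89 z [0.009 0.074 0.116] hsv [130.   3. 155.]
side [324. 283.] 1533 xy [334. 180.] [ 68. 133.] 0 z [0.004 0.04  0.077] hsv [ 89. 153. 136.]
side [216. 276.] 244 xy [601. 137.] [60. 48.] 85 z [-0.     0.009  0.012] hsv [ 21. 113. 228.]
side [212. 314.] 1363 xy [583. 264.] [ 80. 112.] 3 z [0.005 0.024 0.042] hsv [ 15. 118. 189.]
side [108. 331.] 966 xy [782. 345.] [110.  37.] 87 z [0.005 0.052 0.066] hsv [  9. 108. 126.]
```

View pics/c1.png

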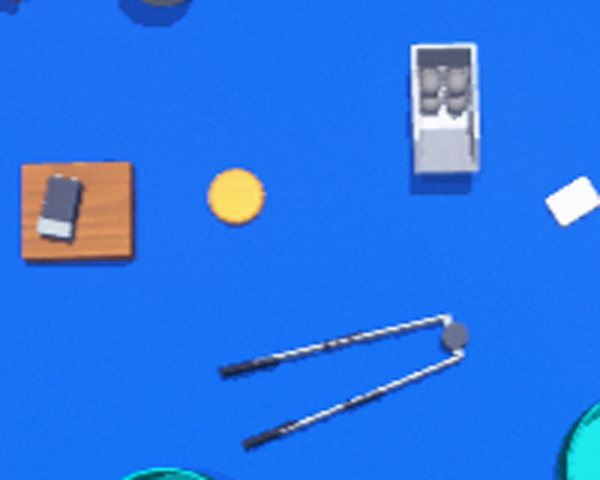

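In the crop, the cup's spout points down (world -x), with its stones at (443,90). The tongs' hub is at (454,335) and the tips at (237,371) and (262,440). The battery is at (60,207), long side roughly along world x. Next I'll take precise measurements.

```bash
python3 - <<'E'
from h import *
D={}
for n in("top","side"):
    z=np.load(n+"0.npz");D[n]=(z["p"],cloud(n,z["d"]))
def sel(n,x0,x1,y0,y1,z0,z1):
    p,P=D[n]; return (P[...,0]>x0)&(P[...,0]<x1)&(P[...,1]>y0)&(P[...,1]<y1)&(P[...,2]>z0)&(P[...,2]<z1)
def rect(P,m):
    q=P[m]; return [np.round(a,1) for a in cv2.minAreaRect((q[:,:2]*1000).astype('f4'))],m.sum(),np.median(q[:,2]).round(4)
for n in D:
    p,P=D[n]
    print(n,'table z',np.median(P[sel(n,.4,.6,0,.1,-.02,.006)][:,2]).round(4))
    m=sel(n,.45,.65,-.38,-.19,.07,.09);q=P[m][:,:2]
    A=np.c_[2*q,np.ones(len(q))];s=np.linalg.lstsq(A,(q**2).sum(1),rcond=None)[0];print(' tin',s[:2].round(4),np.sqrt(s[2]+s[0]**2+s[1]**2).round(4),len(q))
    print(' cup rim',rect(P,sel(n,.6,.76,-.08,.03,.052,.07)),'all',rect(P,sel(n,.6,.76,-.08,.03,.035,.07)))
    print(' batt',rect(P,sel(n,.53,.65,.2,.33,.036,.05)),'plank',rect(P,sel(n,.53,.65,.2,.33,.016,.032)))
    m=sel(n,.38,.55,-.08,.15,.015,.035); print(' tongs',rect(P,m))
    dark=m&(p.max(-1)<75)
    k,l,s,c=cv2.connectedComponentsWithStats(dark.astype('u1'))
    for i in range(1,k):
        if s[i,4]>4:
            q=P[l==i];print('   dark',c[i].round(1),s[i,4],q.mean(0).round(4),q.min(0).round(3),q.max(0).round(3))
E
```

```text
top table z 0.0002
 tin [ 0.5536 -0.2743] 0.0632 315
 cup rim ([array([673.2, -29.5]), array([102.3,  51.4]), np.float64(1.7)], np.int64(142), np.float64(0.0598)) all ([array([672.6, -29.6]), array([103.4,  51.4]), np.float64(1.8)], np.int64(359), np.float64(0.0479))
 batt ([array([583.9, 281.3]), array([27.4, 51.6]), np.float64(78.7)], np.int64(225), np.float64(0.0421)) plank ([array([585.4, 271. ]), array([81.8, 89.7]), np.float64(3.6)], np.int64(949), np.float64(0.0243))
 tongs ([array([458.8,  41.1]), array([ 68.9, 202.4]), np.float64(19.2)], np.int64(391), np.float64(0.0235))
side table z -0.0001
 tin [ 0.5507 -0.2741] 0.0633 255
 cup rim ([array([671.5, -28.8]), array([101.4,  60.7]), np.float64(3.9)], np.int64(232), np.float64(0.0573)) all ([array([670.1, -29.5]), array([104.8,  60.7]), np.float64(3.0)], np.int64(620), np.float64(0.0483))
 batt ([array([581.3, 281.9]), array([30. , 50.7]), np.float64(81.7)], np.int64(229), np.float64(0.0417)) plank ([array([582.4, 272.8]), array([80.4, 91.1]), np.float64(3.5)], np.int64(884), np.float64(0.0238))
 tongs ([array([459.6,  43.6]), array([ 67.9, 204.9]), np.float64(21.4)], np.int64(300), np.float64(0.0229))
   dark [295.2 267.3] 30 [0.4016 0.1115 0.0204] [0.394 0.09  0.015] [0.411 0.127 0.026]
   dark [273.2 272.8] 11 [0.4551 0.1385 0.0224] [0.452 0.125 0.016] [0.459 0.147 0.026]
```

{"name": "move_arm", "arguments": {
  "rows": [
    [-3.25,-2,0,0,0,0,1],
    [-6.5,-4,0,0,0,0,1],
    [-9.75,-6,0,0,0,0,1],
    [-13,-8,0,0,0,0,1],
    [-16.25,-10,0,0,0,0,1]
  ]
}}

```text
clock: 0.52
ee_pos: [0.367, 0.4394, 0.2309]
eef_rot: [-3.141, -0.0, 2.736]
force: [0.4, 0.3, 0.7]
opening: 0.0854
finger_force: 0.0
```

{"name": "move_arm", "arguments": {
  "rows": [
    [-3.25,-2,0,0,0,0,1],
    [-6.5,-4,0,0,0,0,1],
    [-9.75,-6,0,0,0,0,1],
    [-13,-8,0,0,0,0,1],
    [-16.25,-10,0,0,0,0,1]
  ]
}}

```text
clock: 0.93
ee_pos: [0.4768, 0.2833, 0.2311]
eef_rot: [-3.141, -0.0, 2.736]
force: [0.9, -0.0, -0.7]
opening: 0.0853
finger_force: 0.0
```

```bash
cat >> h.py <<'E'
def log():
    import json
    o=bot.get_obs(); open('log.txt','a').write(json.dumps([o['qpos'].tolist(),o['ee_pos'].tolist(),o['eef_rot'].tolist()])+'\n')
    print(round(o['clock'],2),'q',o['qpos'].round(3),'p',o['ee_pos'].round(4),'rpy',o['eef_rot'].round(3),'F',o['force'].round(1),'op',round(o['opening'],4),round(o['finger_force'],1))
E
python3 -c "
from h import *
log();print(shift([.695,-.0288,.12]))"
```

```text
0.93 q [-0.739  0.117  0.169  1.698 -0.02   1.328  0.598] p [0.4768 0.2833 0.2311] rpy [-3.141 -0.     2.736] F [ 0.9 -0.  -0.7] op 0.0853 0.0
[-32.37 -20.06  11.1 ]
```

{"name": "move_arm", "arguments": {
  "rows": [
    [-3.24,-2,1.1,0,0,0,1],
    [-6.5,-4,2.2,0,0,0,1],
    [-9.7,-6,3.3,0,0,0,1],
    [-13,-8,4.4,0,0,0,1],
    [-16.2,-10,5.5,0,0,0,1]
  ]
}}

```text
clock: 1.35
ee_pos: [0.5862, 0.1276, 0.1756]
eef_rot: [-3.142, -0.0, 2.736]
force: [-0.5, 0.4, -0.4]
opening: 0.0853
finger_force: 0.0
```

{"name": "move_arm", "arguments": {
  "rows": [
    [-3.24,-2,1.1,0,0,-0.087,1],
    [-6.5,-4,2.2,0,0,-0.175,1],
    [-9.7,-6,3.3,0,0,-0.262,1],
    [-13,-8,4.4,0,0,-0.35,1],
    [-16.2,-10,5.6,0,0,-0.437,1]
  ]
}}

```text
clock: 1.77
ee_pos: [0.6957, -0.028, 0.1193]
eef_rot: [3.141, -0.0, -3.106]
force: [0.2, 0.3, 0.2]
opening: 0.0854
finger_force: 0.0
```

```bash
cat > fit.py <<'E'
from h import *
import json
from scipy.optimize import least_squares
L=[json.loads(l) for l in open('log.txt')]
def fk(q,g):  # lengths: h, l1 (to elbow), l2 (to wrist), tool
    h,l1,l2,t,e=g
    r=R.from_rotvec([0,0,-q[0]]);p=np.array([0,0,h])
    r=r*R.from_rotvec([0,q[1],0])*R.from_rotvec([0,0,-q[2]]);p=p+r.apply([e,0,l1])
    r=r*R.from_rotvec([0,q[3],0]);p=p+r.apply([-e,0,l2])
    r=r*R.from_rotvec([0,0,-q[4]])*R.from_rotvec([0,q[5],0]);p=p+r.apply([0,0,t])
    r=r*R.from_rotvec([0,0,np.pi/2-q[6]])
    return p,r
if __name__=="__main__":
    for s in L:
        print('rot err',(fk(s[0],[.3,.4,.4,.2,0])[1].inv()*R.from_euler('xyz',s[2])).as_rotvec().round(3))
    f=lambda g:np.concatenate([fk(s[0],g)[0]-s[1] for s in L])
    o=least_squares(f,[.3,.4,.4,.2,0]);print(o.x.round(4),o.fun.round(4))
E
python3 -c "
import json
from h import *
# first state from the start reading
open('log.txt','a').write(json.dumps([[-1.15088158,0.3217581,-0.07006966,1.45160205,0.02263464,1.37080842,-0.05688341],[0.25646345,0.59671483,0.23030216],[-3.13980802,1.34877995e-04,2.73581618]])+'\n')
log();print(shift([.695,-.0288,.021]))
p,d=grab('top');P=cloud('top',d)"
python3 fit.py
```

```text
1.77 q [-0.22   0.494  0.305  1.466 -0.153  1.205  1.712] p [ 0.6957 -0.028   0.1193] rpy [ 3.141 -0.    -3.106] F [0.2 0.3 0.2] op 0.0854 0.0
[ 0.07 -0.08  9.83]
rot err [ 0. -0. -0.]
rot err [ 0. -0. -0.]
rot err [0. 0. 0.]
[ 4.6886  0.4497  0.578   4.7362 -0.0423] [-0.0096  0.024  -0.0071 -0.0251  0.0119  0.0048 -0.0058  0.0181  0.0023]
```

{"name": "move_arm", "arguments": {
  "rows": [
    [0,0,2.5,0,0,0,1],
    [0,0,5,0,0,0,1],
    [0,0,7.5,0,0,0,1],
    [0,0,9,0,0,0,1],
    [0,0,9.8,0,0,0,1]
  ]
}}

```text
clock: 2.23
ee_pos: [0.6929, -0.0261, 0.0191]
eef_rot: [3.141, -0.005, -3.11]
force: [-0.1, -0.0, -0.2]
opening: 0.0854
finger_force: 0.0
```

{"name": "move_arm", "arguments": {
  "rows": [
    [0,0,0,0,0,0,0.3],
    [0,0,0,0,0,0,0.3],
    [0,0,0,0,0,0,0.3],
    [0,0,0,0,0,0,0.3],
    [0,0,0,0,0,0,0.3]
  ],
  "force": 60
}}

```text
clock: 2.65
ee_pos: [0.6967, -0.0269, 0.0247]
eef_rot: [-3.141, 0.004, -3.111]
force: [0.6, -0.3, 3.4]
opening: 0.0515
finger_force: 62.9
```

```bash
python3 -c "
from h import *
log()"; python3 fit.py
```

```text
2.65 q [-0.21   0.583  0.286  1.539 -0.181  1.042  1.725] p [ 0.6967 -0.0269  0.0247] rpy [-3.141  0.004 -3.111] F [ 0.6 -0.3  3.4] op 0.0515 62.9
rot err [ 0. -0. -0.]
rot err [ 0. -0. -0.]
rot err [0. 0. 0.]
rot err [ 0.  0. -0.]
[ 5.9661  0.4394  0.609   5.982  -0.0634] [-0.0072  0.0248 -0.0111 -0.0254  0.0126  0.0065 -0.0088  0.0141  0.0039
  0.001   0.0104  0.0007]
```

{"name": "move_arm", "arguments": {
  "rows": [
    [0,0,-3,0,0,0,0.3],
    [0,0,-6,0,0,0,0.3],
    [0,0,-9,0,0,0,0.3],
    [0,0,-12,0,0,0,0.3],
    [0,0,-15,0,0,0,0.3]
  ]
}}

```text
clock: 3.07
ee_pos: [0.6946, -0.0262, 0.1739]
eef_rot: [3.141, -0.0, -3.11]
force: [-0.0, -0.6, -3.0]
opening: 0.0513
finger_force: 63.1
```

```bash
python3 -c "
from h import *
log()"
```

```text
3.07 q [-0.228  0.453  0.314  1.411 -0.141  1.299  1.697] p [ 0.6946 -0.0262  0.1739] rpy [ 3.141 -0.    -3.11 ] F [-0.  -0.6 -3. ] op 0.0513 63.1
```

{"name": "move_arm", "arguments": {
  "rows": [
    [0,0,-3,0,0,0,0.3],
    [0,0,-5,0,0.08,0,0.3],
    [0,0,-7,0,0.16,0,0.3],
    [0,0,-8,0.1,0.24,0,0.3],
    [0,0,-8,0.2,0.3,0,0.3]
  ]
}}

```text
clock: 3.48
ee_pos: [0.6965, -0.03, 0.2575]
eef_rot: [-2.93, -0.293, 3.135]
force: [0.1, 0.1, -2.3]
opening: 0.0515
finger_force: 63.4
```

```bash
cat > fit.py <<'E'
from h import *
import json
def rows(q):
    # rotation after each joint: position = sum R_k o_k, linear in the offsets o_k
    Z=lambda a:R.from_rotvec([0,0,a]);Y=lambda a:R.from_rotvec([0,a,0])
    r=R.identity();out=[r]
    for j in (Z(-q[0]),Y(q[1]),Z(-q[2]),Y(q[3]),Z(-q[4]),Y(q[5]),Z(np.pi/2-q[6])): r=r*j;out.append(r)
    return out
prior=np.array([[0,0,.3],[0,0,0],[0,0,.2],[0,0,.2],[0,0,.2],[0,0,.2],[0,0,.2]],float).ravel()
def solve(lam=1e-3):
    L=[json.loads(l) for l in open('log.txt')]
    A=np.vstack([np.hstack([r.as_matrix() for r in rows(s[0])[:7]]) for s in L]);b=np.concatenate([s[1] for s in L])
    dx=np.linalg.solve(A.T@A+lam*np.eye(21)*.1,A.T@(b-A@prior));x=prior+dx
    return x,A@x-b
def fk(q,x):
    r=rows(q);return sum(a.apply(o) for a,o in zip(r[:7],x.reshape(7,3))),r[7]
if __name__=="__main__":
    x,e=solve();print(x.reshape(7,3).round(3),np.abs(e).max())
E
python3 -c "
from h import *
log()"; python3 fit.py
```

```text
3.48 q [-0.276  0.677  0.359  0.971 -0.     1.812  1.636] p [ 0.6965 -0.03    0.2575] rpy [-2.93  -0.293  3.135] F [ 0.1  0.1 -2.3] op 0.0515 63.4
[[-0.006 -0.007  0.272]
 [ 0.006 -0.006 -0.028]
 [ 0.014 -0.006  0.231]
 [-0.013 -0.006  0.231]
 [-0.021 -0.006  0.256]
 [ 0.018 -0.002  0.256]
 [-0.002 -0.002  0.351]] 5.476134405080213e-05
```

```bash
cat > ik.py <<'E'
from fit import *
from scipy.optimize import least_squares
lo=np.array([-2.86,-.3,-1.38,.06,-1.56,.09,-2.69]);hi=np.array([2.86,2.09,1.24,2.45,4.7,2.05,2.69])
X,_=solve()
def ik(p,r,q0):
    def f(q):
        a,b=fk(q,X);return np.r_[(a-p)*10,(b.inv()*r).as_rotvec()*3,(q-q0)*.003]
    o=least_squares(f,np.clip(q0,lo+.02,hi-.02),bounds=(lo,hi));return o.x,np.linalg.norm(o.fun[:6])
def cup(G,s,th): # tool pose for grasp point G, spout azimuth s, tilt th (rad)
    r=R.from_euler('z',s)*R.from_euler('x',np.pi)*R.from_rotvec([0,-th,0])
    return G+r.apply([0,0,bot.grip_depth]),r
def lippose(lip,s,th):
    r=cup(np.zeros(3),s,th)[1]; # lip from G in tool axes: x +.075, z -(.048-gz)
    return cup(lip-r.apply([.075,0,-.005]),s,th)
E
python3 - <<'E'
from ik import *
T=np.array([.552,-.274,0]);q0=bot.get_obs()['qpos']
for sd in range(40,300,20):
    s=np.radians(sd);u=np.array([np.cos(s),np.sin(s),0]);lip=T-.02*u+[0,0,.105]
    # yaw path from current at up height
    q=q0.copy();cur=np.pi;n=int(abs(s-cur)/.15)+1;bad=0
    up=lip+[0,0,.1]
    for k in range(1,n+1):
        q,e=ik(*lippose(up,cur+(s-cur)*k/n,-.2),q);bad=max(bad,e)
    qa=q;es=[bad]
    for th in np.radians(np.arange(0,86,5)):
        q,e=ik(*lippose(lip,s,th),q);es.append(e)
    print(sd,np.round(es,3)[[0,1,5,10,13,15,17,18]],q.round(2))
E
```

```text
40 [0. 0. 0. 0. 0. 0. 0. 0.] [-0.5   1.27  1.07  1.29  0.28  1.77 -0.39]
60 [0. 0. 0. 0. 0. 0. 0. 0.] [-0.74  1.28  1.19  1.55  0.3   1.38 -0.35]
80 [0. 0. 0. 0. 0. 0. 0. 0.] [-0.95  1.25  1.24  1.82  0.41  0.99 -0.41]
100 [0. 0. 0. 0. 0. 0. 0. 0.] [-1.09  1.16  1.23  2.09  0.8   0.63 -0.73]
120 [0. 0. 0. 0. 0. 0. 0. 0.] [-1.02  0.79  1.08  2.36  1.83  0.74 -1.48]
140 [0.    0.    0.    0.    0.    0.    0.229 0.289] [-1.    0.97  1.24  2.45  2.6   0.74 -2.2 ]
160 [0.    0.    0.    0.    0.545 0.985 1.459 1.615] [-0.51 -0.3   1.03  2.28 -0.82  0.09  2.69]
180 [0.    0.    0.    0.    0.254 0.715 1.182 1.415] [ 1.82  0.97 -1.38  2.04 -0.08  0.09  2.69]
200 [0.    0.    0.    0.    0.332 0.777 1.198 1.002] [ 2.19  1.9  -1.38  2.29  0.81  0.09  2.69]
220 [0.    0.    0.    0.028 0.617 1.012 1.398 1.585] [ 1.71  1.1  -1.38  1.72 -0.08  0.83  2.69]
240 [0.    0.    0.    0.538 1.005 1.295 1.559 1.679] [ 1.59  1.23 -1.38  1.49 -0.07  1.24  2.69]
260 [0.    0.    0.457 1.129 1.438 1.594 1.709 1.753] [ 1.41  1.36 -1.38  1.24 -0.09  1.64  2.69]
280 [0.586 0.623 1.231 1.755 1.869 1.862 1.802 1.756] [ 1.19  1.47 -1.38  0.95 -0.16  2.05  2.69]
```

```bash
cat >> h.py <<'E'
def seq(poses):
    o,r=pose();p=o['ee_pos']
    for a,b in poses:
        print('move cm',(r.inv().apply(a-p)*100).round(1),'rot',(r.inv()*b).as_rotvec().round(3),'->',np.round(a,3)); p,r=a,b
E
python3 - <<'E'
from ik import *
T=np.array([.552,-.274,0])
def up(sd,f):
    s=np.radians(sd);u=np.array([np.cos(np.radians(50)),np.sin(np.radians(50)),0]);t=T-.02*u
    G1=lippose(t+[0,0,.19],np.radians(50),-.1)[0]; G0=np.array([.6965,-.03,.2575])
    return cup(G0+(G1-G0)*f+[0,0,.0187],s,-.1)
P=[up(155,.1),up(120,.4),up(85,.75),up(50,1)]
seq(P)
q=bot.get_obs()['qpos']
for a in P: q,e=ik(*a,q);print(q.round(2),round(e,3))
E
```

```text
move cm [ 1.8 -2.7  2.2] rot [-0.292 -0.144  0.441] -> [ 0.674 -0.061  0.248]
move cm [  1.2 -11.    3.1] rot [-0.061 -0.     0.608] -> [ 0.614 -0.154  0.218]
move cm [ -6.3 -11.6   2.8] rot [-0.061 -0.     0.608] -> [ 0.544 -0.264  0.184]
move cm [-8.5 -4.3  1.6] rot [-0.061 -0.     0.608] -> [ 0.494 -0.343  0.159]
[-0.22  0.47  0.44  1.27 -0.22  1.55  1.33] 0.0
[-0.2   0.38  0.59  1.47 -0.27  1.44  0.94] 0.0
[-0.13  0.34  0.76  1.62 -0.33  1.33  0.6 ] 0.0
[-0.1   0.36  0.91  1.7  -0.4   1.25  0.21] 0.0
```

{"name": "move_arm", "arguments": {
  "rows": [
    [0.4,-0.5,0.4,-0.058,-0.029,0.088,0.3],
    [0.7,-1.1,0.9,-0.117,-0.058,0.176,0.3],
    [1.1,-1.6,1.3,-0.175,-0.086,0.265,0.3],
    [1.4,-2.2,1.8,-0.234,-0.115,0.353,0.3],
    [1.8,-2.7,2.2,-0.292,-0.144,0.441,0.3]
  ]
}}

```text
clock: 3.9
ee_pos: [0.6731, -0.0582, 0.242]
eef_rot: [3.137, -0.106, 2.706]
force: [-0.8, -0.8, -2.4]
opening: 0.0517
finger_force: 63.5
```

{"name": "move_arm", "arguments": {
  "rows": [
    [0.2,-2.2,0.6,-0.012,0,0.122,0.3],
    [0.5,-4.4,1.2,-0.024,0,0.243,0.3],
    [0.7,-6.6,1.9,-0.037,0,0.365,0.3],
    [1,-8.8,2.5,-0.049,0,0.486,0.3],
    [1.2,-11,3.1,-0.061,0,0.608,0.3]
  ]
}}

```text
clock: 4.32
ee_pos: [0.6124, -0.1515, 0.2124]
eef_rot: [-3.14, -0.108, 2.093]
force: [0.2, 0.4, -2.0]
opening: 0.0511
finger_force: 63.7
```

{"name": "move_arm", "arguments": {
  "rows": [
    [-1.3,-2.3,0.6,-0.012,0,0.122,0.3],
    [-2.5,-4.6,1.1,-0.024,0,0.243,0.3],
    [-3.8,-7,1.7,-0.037,0,0.365,0.3],
    [-5,-9.3,2.2,-0.049,0,0.486,0.3],
    [-6.3,-11.6,2.8,-0.061,0,0.608,0.3]
  ]
}}

```text
clock: 4.73
ee_pos: [0.5423, -0.2617, 0.1783]
eef_rot: [-3.136, -0.106, 1.482]
force: [0.2, -0.2, -2.3]
opening: 0.0511
finger_force: 63.7
```

{"name": "move_arm", "arguments": {
  "rows": [
    [-1.7,-0.9,0.3,-0.012,0,0.122,0.3],
    [-3.4,-1.7,0.6,-0.024,0,0.243,0.3],
    [-5.1,-2.6,1,-0.037,0,0.365,0.3],
    [-6.8,-3.4,1.3,-0.049,0,0.486,0.3],
    [-8.5,-4.3,1.6,-0.061,0,0.608,0.3]
  ]
}}

```text
clock: 5.15
ee_pos: [0.4929, -0.3403, 0.1535]
eef_rot: [-3.134, -0.102, 0.871]
force: [-0.1, 0.3, -2.6]
opening: 0.0512
finger_force: 63.7
```

```bash
python3 - <<'E'
from h import *
log()
p,d=grab('top');cv2.imwrite('pics/t1.png',cv2.resize(p[90:290,250:510],None,fx=3,fy=3))
from ik import *
print(np.abs(solve()[1]).max())
T=np.array([.552,-.274,0]);s=np.radians(50);u=np.array([np.cos(s),np.sin(s),0]);lip=T-.02*u
H=[(.15,20),(.11,50),(.11,65),(.11,80)]
P=[lippose(lip+[0,0,h],s,np.radians(t)) for h,t in H]
seq(P)
q=bot.get_obs()['qpos']
for a in P: q,e=ik(*a,q);print(q.round(2),round(e,3))
E
```

```text
5.15 q [-0.058  0.34   0.826  1.709 -0.371  1.232  0.171] p [ 0.4929 -0.3403  0.1535] rpy [-3.134 -0.102  0.871] F [-0.1  0.3 -2.6] op 0.0512 63.7
8.446981397836062e-05
move cm [-0.4  0.3 -0.1] rot [-0.01  -0.447 -0.011] -> [ 0.489 -0.35   0.153]
move cm [ 1.2  0.  -0.3] rot [ 0.    -0.524 -0.   ] -> [ 0.496 -0.34   0.152]
move cm [-0.4 -0.  -2. ] rot [ 0.    -0.262  0.   ] -> [ 0.505 -0.33   0.168]
move cm [-0.4 -0.  -2. ] rot [-0.    -0.262  0.   ] -> [ 0.516 -0.317  0.18 ]
[-0.36  0.46  0.95  1.67 -0.03  1.24 -0.14] 0.0
[-0.53  0.79  1.    1.59  0.19  1.37 -0.36] 0.0
[-0.57  0.96  1.01  1.52  0.28  1.48 -0.41] 0.0
[-0.59  1.13  1.02  1.45  0.36  1.58 -0.45] 0.0
```

View pics/t1.png

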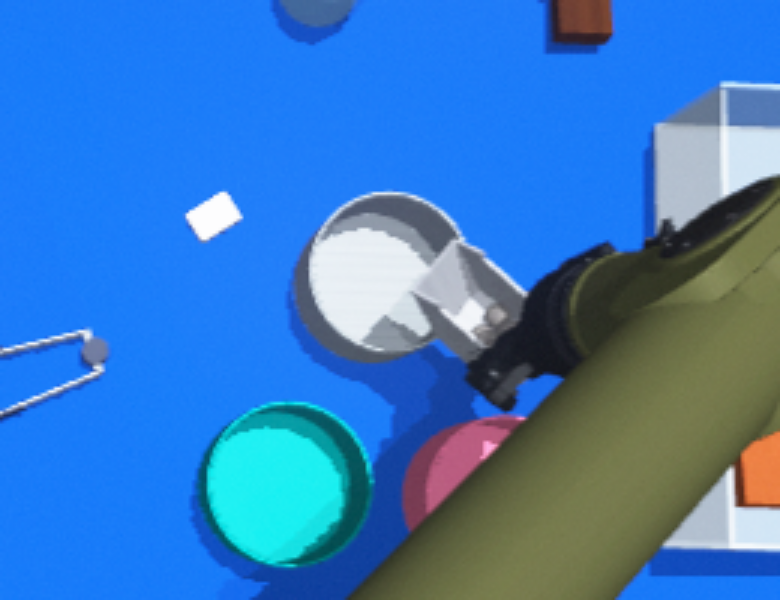

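The crop shows the cup's lip over the tin's inside near (435,265), with the stones still in the cup at (490,320). Ready to pour.

{"name": "move_arm", "arguments": {
  "rows": [
    [-0.1,0.1,0,0,-0.09,0,0.3],
    [-0.2,0.1,0,0,-0.18,0,0.3],
    [-0.2,0.2,0,0,-0.27,0,0.3],
    [-0.3,0.2,-0.1,0,-0.36,-0.01,0.3],
    [-0.4,0.3,-0.1,-0.01,-0.447,-0.01,0.3]
  ]
}}

```text
clock: 5.62
ee_pos: [0.4943, -0.3443, 0.155]
eef_rot: [3.139, 0.348, 0.89]
force: [0.4, -0.1, -3.2]
opening: 0.0514
finger_force: 63.6
```

{"name": "move_arm", "arguments": {
  "rows": [
    [0.2,0,0,0,-0.105,0,0.3],
    [0.5,0,-0.1,0,-0.21,0,0.3],
    [0.7,0,-0.2,0,-0.315,0,0.3],
    [1,0,-0.2,0,-0.42,0,0.3],
    [1.2,0,-0.3,0,-0.524,0,0.3]
  ]
}}

```text
clock: 6.03
ee_pos: [0.5028, -0.3334, 0.1526]
eef_rot: [3.14, 0.872, 0.891]
force: [0.5, -0.2, -1.4]
opening: 0.0514
finger_force: 63.7
```

{"name": "move_arm", "arguments": {
  "rows": [
    [-0.1,0,-0.4,0,-0.052,0,0.3],
    [-0.2,0,-0.8,0,-0.105,0,0.3],
    [-0.2,0,-1.2,0,-0.157,0,0.3],
    [-0.3,0,-1.6,0,-0.21,0,0.3],
    [-0.4,0,-2,0,-0.262,0,0.3]
  ]
}}

```text
clock: 6.45
ee_pos: [0.5101, -0.3241, 0.168]
eef_rot: [-3.14, 1.132, 0.892]
force: [-0.6, 0.3, -2.1]
opening: 0.0512
finger_force: 63.8
```

{"name": "move_arm", "arguments": {
  "rows": [
    [-0.1,0,-0.5,0,-0.07,0,0.3],
    [-0.2,0,-1,0,-0.14,0,0.3],
    [-0.3,0,-1.5,0,-0.21,0,0.3],
    [-0.4,0,-2,0,-0.262,0,0.3],
    [-0.4,0,-2,0,-0.262,0,0.3]
  ]
}}

```text
clock: 6.87
ee_pos: [0.5209, -0.3102, 0.1773]
eef_rot: [-3.117, 1.394, 0.917]
force: [0.2, 0.3, -1.7]
opening: 0.0514
finger_force: 63.8
```

{"name": "move_arm", "arguments": {
  "rows": [
    [0,0,0,0,0,0,0.3],
    [0,0,0,0,0,0,0.3],
    [0,0,0,0,0,0,0.3],
    [0,0,0,0,0,0,0.3],
    [0,0,0,0,0,0,0.3]
  ]
}}

```text
clock: 7.28
ee_pos: [0.5189, -0.3132, 0.1816]
eef_rot: [3.133, 1.392, 0.88]
force: [-1.0, 0.2, -1.2]
opening: 0.0514
finger_force: 63.8
```

```bash
python3 - <<'E'
from h import *
log()
p,d=grab('top');p2,d2=grab('side')
a=cv2.resize(p[120:250,290:490],None,fx=2,fy=2);b=cv2.resize(p2[110:240,170:370],None,fx=2,fy=2)
cv2.imwrite('pics/t2.png',np.hstack([a,b]))
E
```

```text
7.28 q [-0.579  1.084  0.958  1.452  0.414  1.597 -0.481] p [ 0.5189 -0.3132  0.1816] rpy [3.133 1.392 0.88 ] F [-1.   0.2 -1.2] op 0.0514 63.8
```

View pics/t2.png

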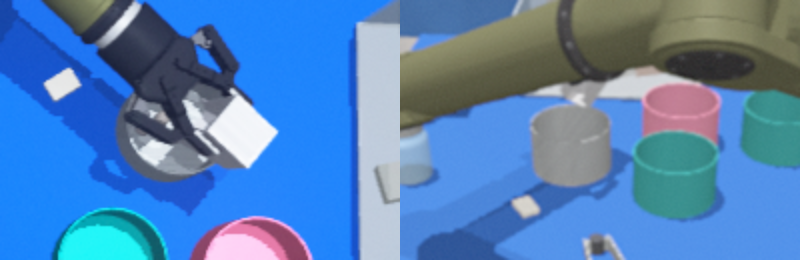

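The picture shows the cup tipped over the tin, but the gripper hides the inside. I'll tip it slightly further with a small shake, then bring it back up and check.

{"name": "move_arm", "arguments": {
  "rows": [
    [0,0,0,0,-0.07,0,0.3],
    [0,0,0,0,-0.12,0,0.3],
    [0,0,0,0,-0.05,0,0.3],
    [0,0,0,0,-0.12,0,0.3],
    [0,0,0,0,-0.12,0,0.3]
  ]
}}

```text
clock: 7.8
ee_pos: [0.5189, -0.3125, 0.1791]
eef_rot: [-3.11, 1.516, 0.92]
force: [-1.1, 0.8, -3.8]
opening: 0.0511
finger_force: 63.8
```

```bash
python3 - <<'E'
from ik import *
log()
T=np.array([.552,-.274,0]);s=np.radians(50);u=np.array([np.cos(s),np.sin(s),0]);lip=T-.02*u
seq([lippose(lip-a*u+[0,0,h],s,np.radians(t)) for h,t,a in [(.12,53,0),(.16,18,0),(.2,-6,.08)]])
E
```

```text
7.8 q [-0.582  1.168  0.958  1.438  0.454  1.63  -0.496] p [ 0.5189 -0.3125  0.1791] rpy [-3.11   1.516  0.92 ] F [-1.1  0.8 -3.8] op 0.0511 63.8
move cm [1.2 0.  3.4] rot [0.015 0.591 0.007] -> [ 0.498 -0.338  0.166]
move cm [-0.5 -0.   1.5] rot [0.    0.611 0.   ] -> [ 0.489 -0.35   0.161]
move cm [-7.2  0.   1.5] rot [0.    0.419 0.   ] -> [ 0.441 -0.406  0.169]
```

{"name": "move_arm", "arguments": {
  "rows": [
    [0.2,0,0.7,0,0.118,0,0.3],
    [0.5,0,1.4,0,0.236,0,0.3],
    [0.7,0,2,0,0.355,0,0.3],
    [1,0,2.7,0,0.473,0,0.3],
    [1.2,0,3.4,0.015,0.591,0,0.3]
  ]
}}

```text
clock: 8.22
ee_pos: [0.4989, -0.3376, 0.1668]
eef_rot: [-3.135, 0.916, 0.882]
force: [1.0, 0.1, -2.2]
opening: 0.0515
finger_force: 63.8
```

{"name": "move_arm", "arguments": {
  "rows": [
    [-0.1,0,0.3,0,0.122,0,0.3],
    [-0.2,0,0.6,0,0.244,0,0.3],
    [-0.3,0,0.9,0,0.367,0,0.3],
    [-0.4,0,1.2,0,0.489,0,0.3],
    [-0.5,0,1.5,0,0.611,0,0.3]
  ]
}}

```text
clock: 8.63
ee_pos: [0.4888, -0.3502, 0.1634]
eef_rot: [-3.14, 0.305, 0.876]
force: [-0.4, -0.2, -2.3]
opening: 0.0511
finger_force: 63.7
```

{"name": "move_arm", "arguments": {
  "rows": [
    [-1.4,0,0.3,0,0.084,0,0.3],
    [-2.9,0,0.6,0,0.168,0,0.3],
    [-4.3,0,0.9,0,0.251,0,0.3],
    [-5.8,0,1.2,0,0.335,0,0.3],
    [-7.2,0,1.5,0,0.419,0,0.3]
  ]
}}

```text
clock: 9.05
ee_pos: [0.4405, -0.4071, 0.1712]
eef_rot: [-3.14, -0.112, 0.874]
force: [1.0, -1.0, -3.0]
opening: 0.0514
finger_force: 63.7
```

```bash
python3 - <<'E'
from h import *
log()
p,d=grab('top')
cv2.imwrite('pics/t3.png',cv2.resize(p[100:280,290:490],None,fx=3,fy=3))
E
```

```text
9.05 q [ 0.078  0.339  0.846  1.679 -0.377  1.28   0.319] p [ 0.4405 -0.4071  0.1712] rpy [-3.14  -0.112  0.874] F [ 1. -1. -3.] op 0.0514 63.7
```

View pics/t3.png

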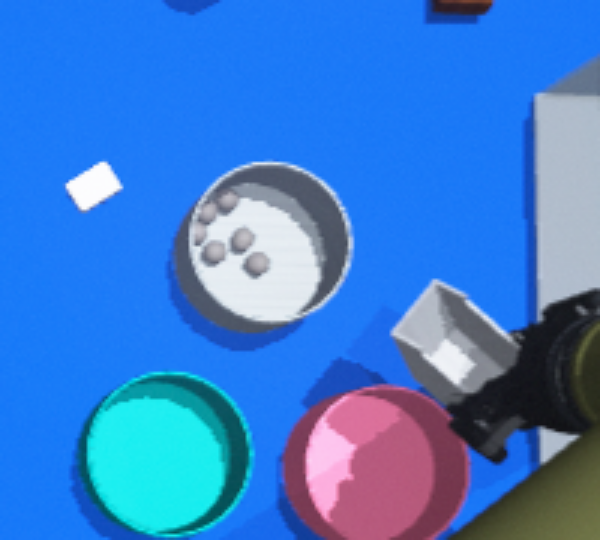

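All six stones lie in the tin, at (228,200), (207,212), (200,233), (214,252), (242,240) and (257,264), and the cup is empty. Next I'll set the cup down on open table.

```bash
python3 - <<'E'
from ik import *
s=np.radians(50)
P=[cup(np.array(g),s,0) for g in [(.525,-.285,.2),(.61,-.165,.19),(.69,-.05,.14),(.69,-.05,.052),(.69,-.05,.0415)]]
seq(P)
q=bot.get_obs()['qpos']
for a in P: q,e=ik(*a,q);print(q.round(2),round(e,3))
E
```

```text
move cm [15.8 -1.5  0.8] rot [-0.001 -0.11  -0.012] -> [ 0.525 -0.285  0.181]
move cm [14.7 -1.2  1. ] rot [0. 0. 0.] -> [ 0.61  -0.165  0.171]
move cm [14.  -1.3  5. ] rot [0. 0. 0.] -> [ 0.69  -0.05   0.121]
move cm [ 0.  -0.   8.8] rot [0. 0. 0.] -> [ 0.69  -0.05   0.033]
move cm [ 0. -0.  1.] rot [0. 0. 0.] -> [ 0.69  -0.05   0.023]
[-0.22  0.3   0.81  1.68 -0.23  1.26 -0.06] 0.0
[-0.36  0.38  0.74  1.6  -0.27  1.26 -0.27] 0.0
[-0.44  0.55  0.67  1.49 -0.35  1.23 -0.43] 0.0
[-0.42  0.63  0.63  1.56 -0.4   1.09 -0.39] 0.0
[-0.41  0.64  0.62  1.56 -0.41  1.07 -0.39] 0.0
```

{"name": "move_arm", "arguments": {
  "rows": [
    [3.2,-0.3,0.2,0,-0.04,0,0.3],
    [6.4,-0.6,0.3,0,-0.08,0,0.3],
    [9.6,-0.9,0.5,0,-0.11,-0.01,0.3],
    [12.8,-1.2,0.7,0,-0.11,-0.012,0.3],
    [15.8,-1.5,0.8,0,-0.11,-0.012,0.3]
  ]
}}

```text
clock: 9.52
ee_pos: [0.5321, -0.2729, 0.1787]
eef_rot: [-3.137, 0.004, 0.888]
force: [-0.0, -0.4, -1.9]
opening: 0.051
finger_force: 63.7
```

{"name": "move_arm", "arguments": {
  "rows": [
    [3,-0.2,0.2,0,0,0,0.3],
    [6,-0.5,0.4,0,0,0,0.3],
    [9,-0.7,0.6,0,0,0,0.3],
    [12,-1,0.8,0,0,0,0.3],
    [14.7,-1.2,1,0,0,0,0.3]
  ]
}}

```text
clock: 9.93
ee_pos: [0.6153, -0.152, 0.1682]
eef_rot: [-3.137, 0.004, 0.887]
force: [-0.3, 1.0, -1.1]
opening: 0.0512
finger_force: 63.7
```

{"name": "move_arm", "arguments": {
  "rows": [
    [3,-0.3,1,0,0,0,0.3],
    [6,-0.5,2,0,0,0,0.3],
    [9,-0.8,3,0,0,0,0.3],
    [12,-1.1,4,0,0,0,0.3],
    [14,-1.3,5,0,0,0,0.3]
  ]
}}

```text
clock: 10.35
ee_pos: [0.6941, -0.0334, 0.1172]
eef_rot: [-3.137, 0.003, 0.89]
force: [1.3, 1.5, -1.5]
opening: 0.0512
finger_force: 63.7
```

{"name": "move_arm", "arguments": {
  "rows": [
    [0,0,2.5,0,0,0,0.3],
    [0,0,5,0,0,0,0.3],
    [0,0,7,0,0,0,0.3],
    [0,0,8,0,0,0,0.3],
    [0,0,8.8,0,0,0,0.3]
  ]
}}

```text
clock: 10.77
ee_pos: [0.6916, -0.0374, 0.0285]
eef_rot: [-3.136, 0.005, 0.887]
force: [-0.1, 0.1, -0.0]
opening: 0.0512
finger_force: 63.7
```

{"name": "move_arm", "arguments": {
  "rows": [
    [0,0,0.2,0,0,0,0.3],
    [0,0,0.4,0,0,0,0.3],
    [0,0,0.6,0,0,0,0.3],
    [0,0,0.8,0,0,0,0.3],
    [0,0,0.8,0,0,0,0.3]
  ]
}}

```text
clock: 11.18
ee_pos: [0.6939, -0.0376, 0.0247]
eef_rot: [-3.139, 0.001, 0.887]
force: [-2.2, -0.1, 6.2]
opening: 0.0513
finger_force: 64.2
```

```bash
python3 - <<'E'
from ik import *
log();p,d=grab('side');P=cloud('side',d)
m=(P[...,0]>.63)&(P[...,0]<.76)&(P[...,1]>-.1)&(P[...,1]<.03)&(P[...,2]<.075)&(P[...,2]>-.01)
g=m&(p[...,0]<p[...,2]*1.25+20)
print('lowest cup pts',np.percentile(P[g][:,2],[1,5,50]).round(4)); log()
E
```

```text
11.18 q [-0.431  0.647  0.624  1.549 -0.411  1.083 -0.391] p [ 0.6939 -0.0376  0.0247] rpy [-3.139e+00  1.000e-03  8.870e-01] F [-2.2 -0.1  6.2] op 0.0513 64.2
lowest cup pts [-0.      0.0058  0.0407]
11.23 q [-0.431  0.647  0.624  1.549 -0.411  1.082 -0.391] p [ 0.6939 -0.0376  0.0247] rpy [-3.139e+00  1.000e-03  8.860e-01] F [-3.1  1.   6.3] op 0.0515 64.2
```

{"name": "move_arm", "arguments": {
  "rows": [
    [0,0,0,0,0,0,1],
    [0,0,0,0,0,0,1],
    [0,0,0,0,0,0,1],
    [0,0,0,0,0,0,1],
    [0,0,0,0,0,0,1]
  ]
}}

```text
clock: 11.65
ee_pos: [0.6929, -0.0373, 0.0219]
eef_rot: [-3.138, 0.003, 0.887]
force: [0.5, -0.8, -0.7]
opening: 0.0857
finger_force: 0.0
```

{"name": "move_arm", "arguments": {
  "rows": [
    [0,0,-1,0,0,0,1],
    [0,0,-3,0,0,0,1],
    [0,0,-6,0,0,0,1],
    [0,0,-10,0,0,0,1],
    [0,0,-14,0,0,0,1]
  ]
}}

```text
clock: 12.07
ee_pos: [0.6928, -0.0373, 0.1633]
eef_rot: [-3.137, 0.004, 0.886]
force: [0.4, 0.3, 0.2]
opening: 0.0855
finger_force: 0.0
```

```bash
cat > meas.py <<'E'
from ik import *
def tongs(n):
    p,d=grab(n);P=cloud(n,d)
    m=(P[...,0]>.36)&(P[...,0]<.56)&(P[...,1]>-.1)&(P[...,1]<.17)&(P[...,2]>.012)&(P[...,2]<.035)
    k,l,s,c=cv2.connectedComponentsWithStats(m.astype('u1'),connectivity=8)
    q=P[m];xy=q[:,:2]
    r=cv2.minAreaRect((xy*1000).astype('f4'));bx=cv2.boxPoints(r)/1000
    e=[(bx[i]-bx[(i+1)%4]) for i in range(2)];a=max(e,key=np.linalg.norm);a/=np.linalg.norm(a)
    if a[1]<0:a=-a
    t=(xy-xy.mean(0))@a; tip=xy[t>np.percentile(t,0)+0]
    c=np.array(r[0])/1000; x=(xy-c)@a; w=(xy-c)@np.array([-a[1],a[0]])
    print(n,'ctr',c.round(4),'size',np.round(r[1],0),'yaw',np.degrees(np.arctan2(a[1],a[0])).round(1),'x',x.min().round(3),x.max().round(3),'ztop',np.percentile(q[:,2],[50,95]).round(4))
    for lo_,hi_ in((-.11,-.085),(-.02,.02),(.06,.11)):
        g=(x>lo_)&(x<hi_);print('   w at',lo_,w[g].min().round(4),w[g].max().round(4),g.sum())
    return P,p
if __name__=="__main__":
    log()
    P,p=tongs('top');cv2.imwrite('pics/t4.png',cv2.resize(p[90:260,120:330],None,fx=3,fy=3))
    tongs('side')
    q=bot.get_obs()['qpos'];
    def tg(x,y,z,yaw): return np.array([x,y,z]),R.from_euler('z',np.radians(yaw))*R.from_euler('x',np.pi)
    for a in [(.46,.04,.1,110),(.46,.04,.01,110),(.46,.1,.15,70),(.48,.2,.15,30),(.5,.296,.15,-10),(.5,.296,.02,-10),(.47,-.274,.15,0)]:
        q,e=ik(*tg(*a),q);print(a,q.round(2),round(e,3))
E
python3 meas.py
```

```text
12.07 q [-0.465  0.523  0.684  1.431 -0.331  1.311 -0.445] p [ 0.6928 -0.0373  0.1633] rpy [-3.137  0.004  0.886] F [0.4 0.3 0.2] op 0.0855 0.0
top ctr [ 0.4784 -0.0332] size [35. 61.] yaw 164.9 x -0.03 0.03 ztop [0.0247 0.0286]Traceback (most recent call last):
  File "meas.py", line 18, in <module>
    P,p=tongs('top');cv2.imwrite('pics/t4.png',cv2.resize(p[90:260,120:330],None,fx=3,fy=3))
        ~~~~~^^^^^^^
  File "meas.py", line 14, in tongs
    g=(x>lo_)&(x<hi_);print('   w at',lo_,w[g].min().round(4),w[g].max().round(4),g.sum())
                                          ~~~~~~~~^^
    return umr_minimum(a, axis, None, out, keepdims, initial, where)
ValueError: zero-size array to reduction operation minimum which has no identity
```

The arm blocks the top view, so I'll measure the tongs on the untouched start images.

```bash
sed -i 's/    p,d=grab(n);P=cloud(n,d)/    z=np.load(n+"0.npz");p,d=z["p"],z["d"];P=cloud(n,d)/; s/;cv2.imwrite.*$//' meas.py; python3 meas.py
```

```text
12.12 q [-0.465  0.516  0.688  1.42  -0.331  1.315 -0.445] p [ 0.6977 -0.0384  0.1738] rpy [ 3.135 -0.005  0.886] F [ 3.8 -0.6  7.5] op 0.0853 0.0
top ctr [0.4576 0.0615] size [ 88. 236.] yaw 120.5 x -0.118 0.118 ztop [0.0233 0.0276]
   w at -0.11 0.0011 0.044 83
   w at -0.02 -0.0286 0.0364 61
   w at 0.06 -0.044 0.0262 52
side ctr [0.455  0.0635] size [ 81. 241.] yaw 118.6 x -0.12 0.12 ztop [0.0224 0.0257]
   w at -0.11 -0.0009 0.0407 68
   w at -0.02 -0.0277 0.0361 60
   w at 0.06 -0.0407 0.0284 57
(0.46, 0.04, 0.1, 110) [-0.62  0.02  0.49  2.07 -0.01  1.05  0.22] 0.0
(0.46, 0.04, 0.01, 110) [-0.59  0.17  0.47  2.15 -0.11  0.84  0.3 ] 0.0
(0.46, 0.1, 0.15, 70) [-0.66 -0.01  0.39  2.    0.01  1.15 -0.62] 0.0
(0.48, 0.2, 0.15, 30) [-0.78  0.1   0.35  1.89 -0.04  1.16 -1.46] 0.0
(0.5, 0.296, 0.15, -10) [-0.92  0.23  0.39  1.75 -0.1   1.18 -2.25] 0.0
(0.5, 0.296, 0.02, -10) [-0.88  0.38  0.36  1.85 -0.16  0.93 -2.2 ] 0.0
(0.47, -0.274, 0.15, 0) [-0.18  0.18  0.73  1.84 -0.13  1.17 -0.98] 0.0
```

```bash
sed -i 's/>.36)/>.38)/; s/<.17)/<.15)/' meas.py; python3 meas.py | head -9; python3 -c "
from h import *
log()"
```

```text
12.12 q [-0.465  0.516  0.688  1.42  -0.331  1.315 -0.445] p [ 0.6977 -0.0384  0.1738] rpy [ 3.135 -0.005  0.886] F [ 3.8 -0.6  7.5] op 0.0853 0.0
top ctr [0.4588 0.0411] size [ 69. 202.] yaw 109.2 x -0.101 0.101 ztop [0.0233 0.0276]
   w at -0.11 -0.0206 0.0174 73
   w at -0.02 -0.0287 0.0272 71
   w at 0.06 -0.0345 0.0345 98
side ctr [0.4595 0.0436] size [ 68. 205.] yaw 111.4 x -0.102 0.102 ztop [0.0224 0.0256]
   w at -0.11 -0.0132 0.0244 48
   w at -0.02 -0.0253 0.0315 55
   w at 0.06 -0.034 0.034 96
12.12 q [-0.465  0.516  0.688  1.42  -0.331  1.315 -0.445] p [ 0.6977 -0.0384  0.1738] rpy [ 3.135 -0.005  0.886] F [ 3.8 -0.6  7.5] op 0.0853 0.0
```

{"name": "move_arm", "arguments": {
  "rows": [
    [-0.9,-2.3,0,0,0,-0.103,1],
    [-1.8,-4.6,0,0,0,-0.206,1],
    [-2.6,-6.9,0,0,0,-0.309,1],
    [-3.5,-9.2,0,0,0,-0.412,1],
    [-4.4,-11.5,0,0,0,-0.515,1]
  ]
}}

```text
clock: 12.53
ee_pos: [0.5756, 0.0015, 0.1629]
eef_rot: [-3.137, 0.001, 1.407]
force: [-0.2, -0.3, 1.2]
opening: 0.0854
finger_force: 0.0
```

{"name": "move_arm", "arguments": {
  "rows": [
    [0.4,-3,2,0,0,-0.103,1],
    [0.9,-6.5,4,0,0,-0.206,1],
    [1.3,-9.5,6,0,0,-0.309,1],
    [1.9,-11.6,8,0,0,-0.412,1],
    [1.9,-12.2,9,0,0,-0.515,1]
  ]
}}

```text
clock: 12.95
ee_pos: [0.4543, 0.0422, 0.0711]
eef_rot: [-3.133, -0.005, 1.924]
force: [-1.0, -0.2, -0.2]
opening: 0.0855
finger_force: 0.0
```

```bash
cat >> h.py <<'E'
def down(x,y,z,yaw): return np.array([x,y,z]),R.from_euler('z',np.radians(yaw))*R.from_euler('x',np.pi)
E
python3 - <<'E'
from h import *
log();p,d=grab('side');P=cloud('side',d)
cv2.imwrite('pics/t5.png',cv2.resize(p[150:350,160:400],None,fx=3,fy=3))
seq([down(.459,.040,.006,109.7)])
E
```

```text
12.95 q [-0.663  0.063  0.533  2.108 -0.041  0.99   0.245] p [0.4543 0.0422 0.0711] rpy [-3.133 -0.005  1.924] F [-1.  -0.2 -0.2] op 0.0855 0.0
move cm [-0.3  0.5  6.4] rot [-0.01  -0.004  0.014] -> [0.459 0.04  0.006]
```

View pics/t5.png

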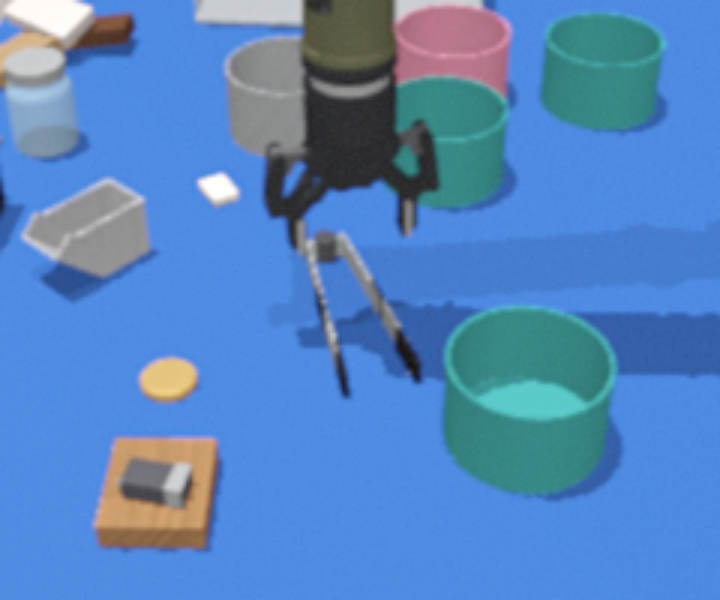

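The cup stands upright at (100,235). The fingers straddle the tongs, whose hub is at (325,245) and tips at (345,385) and (410,365).

{"name": "move_arm", "arguments": {
  "rows": [
    [0,0.2,1.5,0,0,0,1],
    [0,0.2,3,0,0,0,1],
    [0,0.2,4,0,0,0,1],
    [0,0.2,4.4,0,0,0,1],
    [0,0.2,4.4,0,0,0,1]
  ]
}}

```text
clock: 13.42
ee_pos: [0.4606, 0.0407, 0.0287]
eef_rot: [-3.136, -0.001, 1.915]
force: [-0.7, -1.1, 0.4]
opening: 0.0858
finger_force: 0.0
```

```bash
python3 - <<'E'
from h import *
log()
for n in('side','top'):
    p,d=grab(n);P=cloud(n,d)
    # tongs pads: tips ahead of the fingers
    m=(P[...,0]>.385)&(P[...,0]<.5)&(P[...,1]>.085)&(P[...,1]<.16)&(P[...,2]>.012)&(P[...,2]<.032)
    print(n,m.sum(),[np.round(a,1) for a in cv2.minAreaRect((P[m][:,:2]*1000).astype('f4'))] if m.sum()>5 else '')
seq([down(.459,.040,.005,109.7)])
E
```

```text
13.42 q [-0.647  0.148  0.533  2.129 -0.096  0.893  0.287] p [0.4606 0.0407 0.0287] rpy [-3.136e+00 -1.000e-03  1.915e+00] F [-0.7 -1.1  0.4] op 0.0858 0.0
side 117 [array([430.5, 111. ]), array([67.4, 62. ]), np.float64(16.1)]
top 31 [array([427.5, 128.6]), array([68.7, 20.2]), np.float64(15.2)]
move cm [-0.  -0.3  2.5] rot [-0.004 -0.001  0.001] -> [0.459 0.04  0.005]
```

{"name": "move_arm", "arguments": {
  "rows": [
    [0,-0.2,1,0,0,0,1],
    [0,-0.2,2,0,0,0,1],
    [0,-0.2,2.5,0,0,0,1],
    [0,-0.2,2.7,0,0,0,1],
    [0,-0.2,2.7,0,0,0,1]
  ]
}}

```text
clock: 13.93
ee_pos: [0.458, 0.0403, 0.0012]
eef_rot: [-3.135, -0.002, 1.916]
force: [-0.1, 0.3, -0.1]
opening: 0.0857
finger_force: 0.0
```

{"name": "move_arm", "arguments": {
  "rows": [
    [0,0,0,0,0,0,0.8],
    [0,0,0,0,0,0,0.7],
    [0,0,0,0,0,0,0.6],
    [0,0,0,0,0,0,0.6],
    [0,0,0,0,0,0,0.6]
  ],
  "force": 40
}}

```text
clock: 14.35
ee_pos: [0.4593, 0.0407, 0.0031]
eef_rot: [-3.138, -0.002, 1.917]
force: [-2.0, -0.3, 6.9]
opening: 0.0514
finger_force: 13.0
```

```bash
python3 -c "
from h import *
log()"
```

```text
14.35 q [-0.635  0.193  0.526  2.149 -0.132  0.833  0.319] p [0.4593 0.0407 0.0031] rpy [-3.138e+00 -2.000e-03  1.917e+00] F [-2.  -0.3  6.9] op 0.0514 13.0
```

{"name": "move_arm", "arguments": {
  "rows": [
    [0,0,-1,0,0,0,0.6],
    [0,0,-3,0,0,0,0.6],
    [0,0,-6,0,0,0,0.6],
    [0,0,-9,0,0,0,0.6],
    [0,0,-12,0,0,0,0.6]
  ]
}}

```text
clock: 14.77
ee_pos: [0.4589, 0.0402, 0.1238]
eef_rot: [-3.137, -0.001, 1.916]
force: [0.6, 0.1, -1.8]
opening: 0.0517
finger_force: 10.5
```

```bash
python3 - <<'E'
from ik import *
log()
P=[down(.46,.06,.16,78),down(.47,.13,.16,46),down(.48,.21,.15,14),down(.485,.298,.11,-10)]
seq(P)
q=bot.get_obs()['qpos']
for a in P: q,e=ik(*a,q);print(q.round(2),round(e,3))
E
```

```text
14.77 q [-0.679 -0.008  0.537  2.05   0.004  1.103  0.202] p [0.4589 0.0402 0.1238] rpy [-3.137e+00 -1.000e-03  1.916e+00] F [ 0.6  0.1 -1.8] op 0.0517 10.5
move cm [ 1.8  0.8 -3.6] rot [-0.005 -0.     0.555] -> [0.46 0.06 0.16]
move cm [ 7.1 -0.5 -0. ] rot [ 0.    -0.     0.559] -> [0.47 0.13 0.16]
move cm [ 6.4 -4.8  1. ] rot [ 0.    -0.     0.559] -> [0.48 0.21 0.15]
move cm [ 2.6 -8.4  4. ] rot [-0.    -0.     0.419] -> [0.485 0.298 0.11 ]
[-0.69 -0.04  0.49  2.    0.02  1.18 -0.41] 0.0
[-0.76  0.02  0.44  1.95 -0.01  1.18 -1.08] 0.0
[-0.86  0.11  0.42  1.88 -0.05  1.16 -1.75] 0.0
[-0.96  0.25  0.42  1.82 -0.11  1.1  -2.25] 0.0
```

{"name": "move_arm", "arguments": {
  "rows": [
    [0.4,0.2,-0.7,0,0,0.111,0.6],
    [0.7,0.3,-1.4,0,0,0.222,0.6],
    [1.1,0.5,-2.2,0,0,0.333,0.6],
    [1.4,0.6,-2.9,0,0,0.444,0.6],
    [1.8,0.8,-3.6,0,0,0.555,0.6]
  ]
}}

```text
clock: 15.18
ee_pos: [0.4607, 0.06, 0.1591]
eef_rot: [-3.137, 0.001, 1.355]
force: [0.2, -0.3, -1.5]
opening: 0.0516
finger_force: 10.5
```

{"name": "move_arm", "arguments": {
  "rows": [
    [1.4,-0.1,0,0,0,0.112,0.6],
    [2.8,-0.2,0,0,0,0.224,0.6],
    [4.3,-0.3,0,0,0,0.335,0.6],
    [5.7,-0.4,0,0,0,0.447,0.6],
    [7.1,-0.5,0,0,0,0.559,0.6]
  ]
}}

```text
clock: 15.6
ee_pos: [0.4707, 0.1311, 0.1586]
eef_rot: [-3.138, 0.003, 0.797]
force: [-1.2, -0.5, -0.8]
opening: 0.0514
finger_force: 10.5
```

{"name": "move_arm", "arguments": {
  "rows": [
    [1.3,-1,0.2,0,0,0.112,0.6],
    [2.6,-1.9,0.4,0,0,0.224,0.6],
    [3.8,-2.9,0.6,0,0,0.335,0.6],
    [5.1,-3.8,0.8,0,0,0.447,0.6],
    [6.4,-4.8,1,0,0,0.559,0.6]
  ]
}}

```text
clock: 16.02
ee_pos: [0.4807, 0.2105, 0.1484]
eef_rot: [-3.141, 0.004, 0.238]
force: [1.0, -0.4, -1.2]
opening: 0.0514
finger_force: 10.5
```

{"name": "move_arm", "arguments": {
  "rows": [
    [0.6,-2,1,0,0,0.1,0.6],
    [1.2,-4,2,0,0,0.2,0.6],
    [1.9,-6,3,0,0,0.3,0.6],
    [2.4,-7.8,3.7,0,0,0.4,0.6],
    [2.6,-8.4,4,0,0,0.419,0.6]
  ]
}}

```text
clock: 16.43
ee_pos: [0.484, 0.301, 0.1072]
eef_rot: [3.141, 0.006, -0.175]
force: [-0.9, -0.4, -0.8]
opening: 0.0512
finger_force: 10.5
```

```bash
python3 - <<'E'
from ik import *
log()
ims=[]
for n in('top','side'):
    p,d=grab(n);P=cloud(n,d)
    hsv=cv2.cvtColor(p,cv2.COLOR_BGR2HSV)
    reg=lambda x0,x1,y0,y1,z0,z1:(P[...,0]>x0)&(P[...,0]<x1)&(P[...,1]>y0)&(P[...,1]<y1)&(P[...,2]>z0)&(P[...,2]<z1)
    b=reg(.53,.65,.2,.34,.036,.05)
    print(n,'batt',b.sum(),[np.round(a,1) for a in cv2.minAreaRect((P[b][:,:2]*1000).astype('f4'))])
    t=reg(.515,.68,.2,.4,.085,.17)
    q=P[t];print(n,'tips',t.sum(),np.percentile(q,[2,50,98],axis=0).round(4).tolist(),[np.round(a,1) for a in cv2.minAreaRect((q[:,:2]*1000).astype('f4'))])
    ims.append(cv2.resize(p[100:290,90:290] if n=='top' else p[190:380,150:350],None,fx=2,fy=2))
cv2.imwrite('pics/t6.png',np.hstack(ims))
E
```

```text
16.43 q [-0.936  0.258  0.385  1.811 -0.112  1.099 -2.256] p [0.484  0.301  0.1072] rpy [ 3.141  0.006 -0.175] F [-0.9 -0.4 -0.8] op 0.0512 10.5
top batt 133 [array([584.8, 281.7]), array([26.8, 50.5]), np.float64(80.8)]
top tips 272 [[0.5184, 0.2547, 0.1052], [0.5589, 0.2696, 0.1248], [0.5895, 0.3173, 0.1314]] [array([554. , 290.1]), array([60.8, 68.8]), np.float64(78.2)]
side batt 234 [array([579.9, 281.9]), array([29.8, 48. ]), np.float64(82.0)]
side tips 565 [[0.5175, 0.2584, 0.1043], [0.5538, 0.314, 0.1185], [0.5869, 0.322, 0.1287]] [array([549.1, 288.7]), array([62.9, 75.3]), np.float64(83.3)]
```

View pics/t6.png

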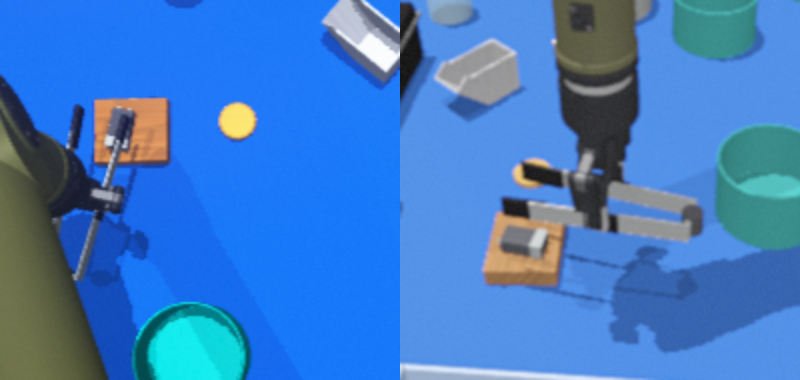

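The view shows the tongs level in the gripper, with the tips just short of the battery at (118,122), which still lies on the plank. Measured positions agree with the sizes given. Next I'll align over the battery.

```bash
python3 - <<'E'
from h import *
seq([down(.5005,.2944,.08,-8.7),down(.5005,.2944,.032,-8.7)])
E
```

```text
move cm [1.7 0.2 2.7] rot [ 0.002  0.006 -0.019] -> [0.5   0.294 0.08 ]
move cm [ 0.  -0.   4.8] rot [0. 0. 0.] -> [0.5   0.294 0.032]
```

{"name": "move_arm", "arguments": {
  "rows": [
    [0.5,0.1,0.8,0,0,-0.01,0.6],
    [1,0.2,1.6,0,0,-0.02,0.6],
    [1.5,0.2,2.4,0,0,-0.02,0.6],
    [1.7,0.2,2.7,0,0,-0.02,0.6],
    [1.7,0.2,2.7,0,0,-0.02,0.6]
  ]
}}

```text
clock: 16.95
ee_pos: [0.502, 0.2911, 0.0796]
eef_rot: [3.139, 0.006, -0.157]
force: [0.7, -0.4, -0.9]
opening: 0.0517
finger_force: 10.4
```

```bash
python3 - <<'E'
from h import *
log()
for n in('top','side'):
    p,d=grab(n);P=cloud(n,d)
    t=(P[...,0]>.535)&(P[...,0]<.68)&(P[...,1]>.2)&(P[...,1]<.36)&(P[...,2]>.06)&(P[...,2]<.12);q=P[t]
    s=q[:,1]+ (q[:,0]-.5)*np.tan(np.radians(8.7))  # y offset along tongs axis
    print(n,t.sum(),'x',np.percentile(q[:,0],[1,99]).round(4),'s',np.percentile(s,[1,25,75,99]).round(4),'z',np.percentile(q[:,2],[2,98]).round(4))
log();seq([down(.5005,.2944,.032,-8.7)])
E
```

```text
16.95 q [-0.901  0.311  0.387  1.809 -0.135  1.054 -2.191] p [0.502  0.2911 0.0796] rpy [ 3.139  0.006 -0.157] F [ 0.7 -0.4 -0.9] op 0.0517 10.4
top 243 x [0.537  0.6089] s [0.2611 0.264  0.316  0.3209] z [0.0777 0.1043]
side 523 x [0.536 0.606] s [0.2635 0.2685 0.3204 0.3226] z [0.0772 0.102 ]
17.05 q [-0.902  0.31   0.387  1.808 -0.135  1.054 -2.191] p [0.5019 0.2923 0.0806] rpy [ 3.14   0.005 -0.156] F [ 0.3  0.2 -1.9] op 0.0515 10.5
move cm [-0.1 -0.2  4.9] rot [ 0.001  0.005 -0.004] -> [0.5   0.294 0.032]
```

{"name": "move_arm", "arguments": {
  "rows": [
    [-0.1,-0.2,1.3,0,0,0,0.6],
    [-0.1,-0.2,2.6,0,0,0,0.6],
    [-0.1,-0.2,3.9,0,0,0,0.6],
    [-0.1,-0.2,4.6,0,0,0,0.6],
    [-0.1,-0.2,4.8,0,0,0,0.6]
  ]
}}

```text
clock: 17.47
ee_pos: [0.499, 0.2941, 0.0302]
eef_rot: [3.138, 0.008, -0.155]
force: [-0.2, -0.6, -1.5]
opening: 0.0511
finger_force: 10.5
```

```bash
python3 - <<'E'
from h import *
log()
ims=[]
for n in('top','side'):
    p,d=grab(n);P=cloud(n,d)
    m=(P[...,0]>.53)&(P[...,0]<.65)&(P[...,1]>.2)&(P[...,1]<.34)&(P[...,2]>.0)&(P[...,2]<.07)
    ims.append(cv2.resize(p[130:200,120:200] if n=='top' else p[275:345,170:250],None,fx=5,fy=5))
cv2.imwrite('pics/t7.png',np.hstack(ims));log()
E
```

```text
17.47 q [-0.893  0.373  0.373  1.844 -0.165  0.964 -2.173] p [0.499  0.2941 0.0302] rpy [ 3.138  0.008 -0.155] F [-0.2 -0.6 -1.5] op 0.0511 10.5
17.57 q [-0.893  0.371  0.373  1.842 -0.164  0.964 -2.174] p [0.5002 0.2947 0.0318] rpy [ 3.139  0.006 -0.155] F [-0.4 -0.5 -1.4] op 0.0513 10.5
```

View pics/t7.png

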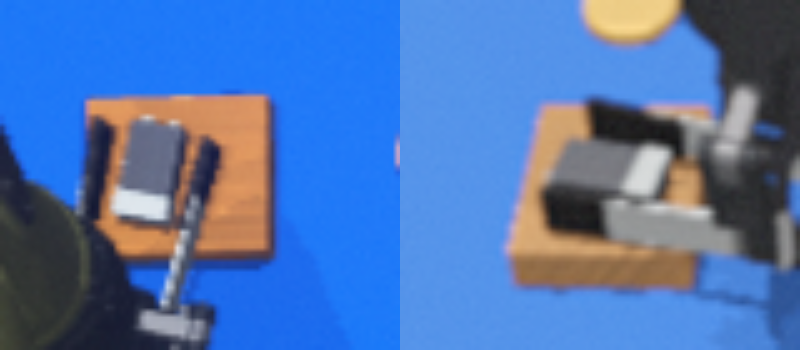

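The pads stand either side of the battery in both views, at (100,165) and (205,170) with the battery at (150,170), so I can squeeze.

{"name": "move_arm", "arguments": {
  "rows": [
    [0,0,0,0,0,0,0.57],
    [0,0,0,0,0,0,0.54],
    [0,0,0,0,0,0,0.51],
    [0,0,0,0,0,0,0.48],
    [0,0,0,0,0,0,0.45]
  ],
  "force": 45
}}

```text
clock: 17.98
ee_pos: [0.5011, 0.2951, 0.0334]
eef_rot: [3.141, 0.004, -0.156]
force: [0.0, -0.5, 0.9]
opening: 0.0399
finger_force: 45.7
```

{"name": "move_arm", "arguments": {
  "rows": [
    [0,0,0,0,0,0,0.4],
    [0,0,0,0,0,0,0.35],
    [0,0,0,0,0,0,0.35],
    [0,0,0,0,0,0,0.35],
    [0,0,0,0,0,0,0.35]
  ]
}}

```text
clock: 18.4
ee_pos: [0.501, 0.2952, 0.0331]
eef_rot: [3.141, 0.004, -0.155]
force: [0.4, 0.2, 1.3]
opening: 0.0397
finger_force: 45.7
```

```bash
python3 -c "
from h import *
log()"
```

```text
18.4 q [-0.893  0.37   0.374  1.841 -0.164  0.964 -2.174] p [0.501  0.2952 0.0331] rpy [ 3.141  0.004 -0.155] F [0.4 0.2 1.3] op 0.0397 45.7
```

{"name": "move_arm", "arguments": {
  "rows": [
    [0,0,-0.3,0,0,0,0.35],
    [0,0,-0.8,0,0,0,0.35],
    [0,0,-1.6,0,0,0,0.35],
    [0,0,-2.8,0,0,0,0.35],
    [0,0,-4,0,0,0,0.35]
  ]
}}

```text
clock: 18.82
ee_pos: [0.5009, 0.295, 0.0739]
eef_rot: [3.141, 0.005, -0.155]
force: [-0.0, 0.6, -1.2]
opening: 0.04
finger_force: 45.6
```

{"name": "move_arm", "arguments": {
  "rows": [
    [0,0,-1.5,0,0,0,0.35],
    [0,0,-3.5,0,0,0,0.35],
    [0,0,-5.5,0,0,0,0.35],
    [0,0,-7.5,0,0,0,0.35],
    [0,0,-9,0,0,0,0.35]
  ]
}}

```text
clock: 19.23
ee_pos: [0.5022, 0.2954, 0.1663]
eef_rot: [-3.14, 0.003, -0.156]
force: [0.0, -0.2, -2.2]
opening: 0.0399
finger_force: 45.6
```

```bash
python3 - <<'E'
from ik import *
log()
for n in('top','side'):
    p,d=grab(n);P=cloud(n,d)
    for z0,z1 in((.036,.06),(.13,.22)):
        t=(P[...,0]>.54)&(P[...,0]<.66)&(P[...,1]>.2)&(P[...,1]<.36)&(P[...,2]>z0)&(P[...,2]<z1);q=P[t]
        print(n,z0,t.sum(),np.percentile(q,[2,98],axis=0).round(3).tolist() if t.sum()>3 else '')
P=[down(.49,.15,.17,-8.9),down(.478,-.0,.17,-8.9),down(.47,-.15,.175,-8.9),down(.470,-.261,.175,-8.9)]
seq(P);q=bot.get_obs()['qpos']
for a in P: q,e=ik(*a,q);print(q.round(2),round(e,3))
E
```

```text
19.23 q [-0.922  0.226  0.399  1.722 -0.096  1.213 -2.224] p [0.5022 0.2954 0.1663] rpy [-3.14e+00  3.00e-03 -1.56e-01] F [ 0.  -0.2 -2.2] op 0.0399 45.6
top 0.036 0 
top 0.13 509 [[0.545, 0.262, 0.163], [0.608, 0.304, 0.188]]
side 0.036 0 
side 0.13 642 [[0.543, 0.266, 0.165], [0.605, 0.309, 0.189]]
move cm [ 0.9 14.6 -0.3] rot [-0.005 -0.    -0.   ] -> [0.49 0.15 0.17]
move cm [ 1.1 15.   0. ] rot [0. 0. 0.] -> [ 0.478 -0.     0.17 ]
move cm [ 1.5 14.9 -0.5] rot [0. 0. 0.] -> [ 0.47  -0.15   0.175]
move cm [ 1.7 11.   0. ] rot [0. 0. 0.] -> [ 0.47  -0.261  0.175]
[-0.82  0.07  0.49  1.89 -0.03  1.2  -2.04] 0.0
[-0.68 -0.03  0.62  1.96  0.02  1.2  -1.79] 0.0
[-0.52  0.01  0.78  1.93 -0.01  1.21 -1.46] 0.0
[-0.32  0.15  0.85  1.83 -0.12  1.22 -1.16] 0.0
```

Nothing is left on the plank, so the battery is lifted in the tongs. Now I'll carry it over the tin.

{"name": "move_arm", "arguments": {
  "rows": [
    [0.1,1.5,0,0,0,0,0.35],
    [0.2,4,-0.1,0,0,0,0.35],
    [0.5,7.3,-0.2,0,0,0,0.35],
    [0.7,11,-0.3,0,0,0,0.35],
    [0.9,14.6,-0.3,0,0,0,0.35]
  ]
}}

```text
clock: 19.75
ee_pos: [0.4865, 0.1468, 0.1648]
eef_rot: [3.139, 0.006, -0.155]
force: [-0.4, -0.7, -1.3]
opening: 0.0399
finger_force: 45.6
```

{"name": "move_arm", "arguments": {
  "rows": [
    [0.2,3,0,0,0,0,0.35],
    [0.4,6,0,0,0,0,0.35],
    [0.7,9,0,0,0,0,0.35],
    [0.9,12,0,0,0,0,0.35],
    [1.1,15,0,0,0,0,0.35]
  ]
}}

```text
clock: 20.17
ee_pos: [0.4737, -0.0027, 0.1649]
eef_rot: [3.14, 0.007, -0.156]
force: [0.6, -0.6, -1.4]
opening: 0.0398
finger_force: 45.7
```

{"name": "move_arm", "arguments": {
  "rows": [
    [0.3,3,-0.1,0,0,0,0.35],
    [0.6,6,-0.2,0,0,0,0.35],
    [0.9,9,-0.3,0,0,0,0.35],
    [1.2,12,-0.4,0,0,0,0.35],
    [1.5,14.9,-0.5,0,0,0,0.35]
  ]
}}

```text
clock: 20.58
ee_pos: [0.4653, -0.152, 0.1701]
eef_rot: [3.141, 0.007, -0.156]
force: [0.0, -0.0, -1.8]
opening: 0.0404
finger_force: 45.7
```

{"name": "move_arm", "arguments": {
  "rows": [
    [0.5,3,0,0,0,0,0.35],
    [0.9,6,0,0,0,0,0.35],
    [1.3,8.5,0,0,0,0,0.35],
    [1.6,10.2,0,0,0,0,0.35],
    [1.7,11,0,0,0,0,0.35]
  ]
}}

```text
clock: 21.0
ee_pos: [0.4647, -0.2646, 0.1703]
eef_rot: [3.139, 0.007, -0.16]
force: [-0.7, -0.0, -3.5]
opening: 0.04
finger_force: 45.7
```

{"name": "move_arm", "arguments": {
  "rows": [
    [0,0,0,0,0,0,0.35],
    [0,0,0,0,0,0,0.35],
    [0,0,0,0,0,0,0.35],
    [0,0,0,0,0,0,0.35],
    [0,0,0,0,0,0,0.35]
  ]
}}

```text
clock: 21.42
ee_pos: [0.4673, -0.2598, 0.171]
eef_rot: [-3.142, 0.005, -0.153]
force: [-0.1, 0.5, -1.4]
opening: 0.0396
finger_force: 45.7
```

```bash
python3 - <<'E'
from h import *
log()
ims=[]
for n in('top','side'):
    p,d=grab(n);P=cloud(n,d)
    t=(P[...,0]>.5)&(P[...,0]<.66)&(P[...,1]>-.36)&(P[...,1]<-.2)&(P[...,2]>.13)&(P[...,2]<.22);q=P[t]
    print(n,t.sum(),np.percentile(q,[2,50,98],axis=0).round(3).tolist())
    ims.append(cv2.resize(p[120:270,270:470] if n=='top' else p[110:260,150:350],None,fx=2,fy=2))
cv2.imwrite('pics/t8.png',np.hstack(ims));log()
E
```

```text
21.42 q [-0.355  0.152  0.89   1.84  -0.124  1.212 -1.15 ] p [ 0.4673 -0.2598  0.171 ] rpy [-3.142  0.005 -0.153] F [-0.1  0.5 -1.4] op 0.0396 45.7
top 446 [[0.506, -0.29, 0.168], [0.548, -0.268, 0.18], [0.573, -0.246, 0.192]]
side 276 [[0.502, -0.291, 0.164], [0.536, -0.256, 0.181], [0.57, -0.245, 0.191]]
21.52 q [-0.354  0.153  0.891  1.84  -0.124  1.212 -1.15 ] p [ 0.4672 -0.2604  0.1711] rpy [ 3.141  0.005 -0.154] F [ 0.3 -0.8 -1. ] op 0.0402 45.7
```

View pics/t8.png

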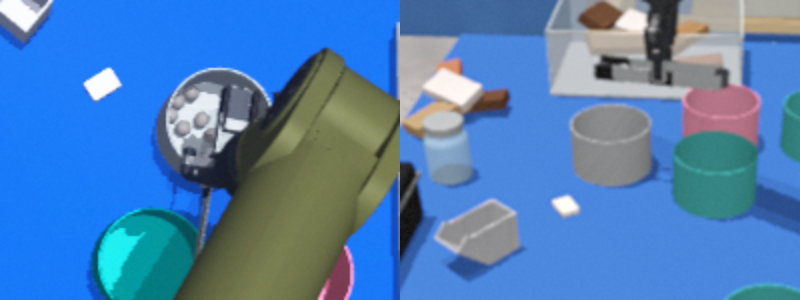

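The battery is in the tongs over the tin, at about (240,105) in the left half of the picture. By measurement it is centred within about 3 mm and roughly 85 mm above the rim. The cup is upright and the lid and shard were left alone, so I'm handing in.

```bash
python3 -c "
from plant import bot
print(bot.hand_in())"
```

```text
the job is handed in; nothing more can be done
None
```

The job is handed in: all six stones are in the tin, the empty cup stands upright on the table, and the battery is held in the tongs over the middle of the tin, about 85 mm above the rim.

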